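# Tip a roll of tape out of the desk supply carousel

## Robot

A 6-joint arm with a two-finger parallel gripper is mounted at the origin on the work surface. World frame = base frame: x ahead of the robot, y to its left, z up, the work surface at z = 0. Lengths are in m, angles in rad, forces in N, time in s.
With the tool pointing down it reaches from about 0.35 to 0.975 m from the base axis. Payload 7.1 kg.
Tool frame: the origin (TCP) lies at the centre of the arm's flange, where the gripper is bolted on; the fingertips stand 182 mm ahead of it and the grasp point (between the pads) lies arm.pinch_z ahead of it (arm.pinch_z is the distance from the TCP to the grasp point, in m); z points along the fingers, y is the line along which they close (so a half turn about z gives the same grasp; the last joint's range is limited). The gripper opens to 88 mm and grips with 3 to 60 N. Pads are 20 mm wide; open, the fingers measure 115 mm over their backs; the gripper's body (75 mm by 178 mm) begins 61 mm behind the grasp point.
Start: joints at [-0.019, 0.423, 1.63, -0, 1.089, -0.019], TCP at [0.625, 0, 0.405] pointing down, gripper open.
Joint ranges: [-3, 3], [-0.9, 2.11], [0.09, 2.58], [-1.31, 4.45], [0.11, 2.69], [-2.54, 2.54]. Speed limits (rad/s): [2.39, 2.39, 3.01, 3.14, 3.14, 3.14].

## Interface

Orientations are given as a rotation vector (axis times angle).
In Python, from workcell import telemetry, vision, arm, nets gives the robot as it stands. The module is installed in compiled form; this text tells all that it offers.
- The arm moves only by the tool step_arm, never from a script. Its argument "moves" is a list of rows, each a list of 7 numbers: the turn, a rotation vector about the tool's x, y, z in degrees, then the shift along the tool's x, y, z in m, then the closure, from 0 (fully open) to 1 (shut). A call has 1 to 12 rows; each row shifts and turns the commanded pose from where the row before left it, along the tool's axes as they then stand; what a row does not reach is not made up. A row lasts 1/8 s, in which the tool goes at most 62.5 mm and 10.7 degrees, less where a joint would pass 70% of its speed; a pose out of reach is approached as far as the arm can. A call with a gripper value outside its range is refused whole. The fingers move at their own pace and stop on an object; "newtons" is the grip in N (left out, the last holds). Time passes only in rows, so rows that do not move let the fingers close. It gives the time, the measured TCP pose, the force, the opening and the grip force at its end, in the units of the state.
- telemetry.state(): the state, without advancing time (a new reading comes with each control period).
- vision.grab_frame(name): name is "scene" or "side" or "wrist"; returns a dict with "color" (420x560x3 uint8, blue, green, red), "fx", "fy", "cx", "cy" (pixels), "dist_coeffs" ([k1, k2, p1, p2, k3] as OpenCV has them; the pictures are not rectified), "extrinsics" (4x4, takes a point from world to camera coordinates). Camera axes: x right, y down, z forward; pixel columns grow to the right and rows downward; lengths in m; the calibration is good to about 2 mm. A picture is of the moment at which its call begins. There is no depth.
- arm.job_done(): hands the job in; it is judged then, once.
Trained networks look in a picture, given as the dict that the camera call returned (one of the last four; its "shot" number tells which), for a name from the list of things; names that differ only in an ending like _2 or _b are one class to them, and where a whole thing is asked for, a point or a joint stands for the part that bears it (a point fixed in the world has none). Each returns a list of dicts, best first, with "confidence" (0 to 1); they miss things now and then, are a little off and sometimes report something else, mostly with a low value. They report only what shows in the picture. A call takes as long as a camera call. They do not tell look-alikes from the thing itself.
- nets.outline_of(picture, name): "pixels" (420x560 bool, what is visible of it) and "bbox" ([centre column, centre row, width, height] in pixels, round what is visible of it).
The state is a dict: "time": time; "q": joint angles; "dq": joint speeds; "effort": joint torques, N m; "tcp_pos": TCP position; "ee_rot": TCP orientation; "contact_force": force on the tool from outside, world axes, zero at the start; "ft_torque": the same for the moment, N m; "finger_gap": finger opening in m; "finger_force": force on a finger pad.
Only numpy, scipy, OpenCV 4.12 (cv2) and the standard library are available. Lean on these libraries where they do the work, as an engineer would, in place of code of your own. Each camera call takes 0.05 s, during which the arm holds its last target. There are 200 camera calls.

## Task

Get the roll of tape out into the catch tray: turn the supply carousel by its loose-fitting knob until the compartment with the roll faces the spout squarely, then take the leaning handle and tip the carousel until the roll slides out into the tray. Lower the carousel by the handle until it rests level again, without letting it drop, and let go. Do not touch the supplies themselves, keep the other three in the carousel, and leave the mug, stapler and notebook alone.

Things in the scene. Friction and masses are not known exactly. Their poses are not given: they have to be found in the camera images.
- stand: fixed steel stand of the tip-out desk carousel and its catch tray. Origin: on the desk under the carousel's axis; own x points level from that axis to the spout and tray, z up. The tub on it is white, round, 258 mm across, wall top 124 mm above the desk when level, closed save for a 112 mm wide spout opening on the stand's +x side
- cradle (a joint): tip of the tub with the carousel, rad: 0 level and resting on its stop, grows as the handle is lifted, 0.65 fully tipped to the tray. Lifting takes about 3 to 6 N at the handle; let go, it falls back level by its weight. The polished supplies start to slide at a tip of 0.27 to 0.40
- carousel (a joint): turn of the carousel in the tub, rad, positive counter-clockwise from above; turns all round either way against 0.12 N m of friction, stays where left. At 0 a divider points along the stand's x, facing the spout. Four open quarter compartments, centres about 75 mm from the axis, midway between dividers; divider tops 120 mm above the desk
- knob (a point): centre of the dark bar knob on the carousel's axis, 156 mm above the desk when level; bar 70 mm long (along the point's x axis, which turns with the bar), 14 thick, 36 high; below it only a post 32 mm across. It sits loose: it swings freely through 0.4 rad (0.01 N m), from 0.2 either side of a divider, before it takes the carousel along (0.12 N m, felt as resistance)
- handle (a point): grip point on the tipping handle, a bare aluminium blade 10 mm thick, 50 wide (point's y), 70 long, across from the spout, rigid with the tub. Level, it rises leaning outward from the tub, 35 degrees from vertical; the lean shrinks as the tub tips. Point: 45 mm up the blade from its foot, 25 below its tip; at x -194, z 110 mm of the stand. Axes are the tub's: x to the spout
- tape: the roll of packing tape: flat brown cardboard-coloured ring, 64 mm outside, 36 mm hole, 24 mm high, lying flat in one of the four compartments. Origin: centre of its underside
- eraser: block eraser 60 x 30 x 20 mm in a paper sleeve, lying in another compartment. Origin: centre of its underside
- staples: box of staples 60 x 44 x 26 mm, in another compartment. Origin: centre of its underside
- glue: glue stick 29 mm across, 64 mm tall, standing in another compartment (it may topple there when tipped, which is fine). Origin: centre of its underside
- tray (a point): centre of the catch tray's inner floor, 220 mm from the carousel's axis along the stand's x; axes as the stand's. Inside 150 mm along x, 140 along y; floor 5 mm above the desk; walls 25 mm high at the spout end, 45 at the sides, 65 at the far end
- mug: white mug 95 mm high, 80 mm across, beyond the carousel: leave alone. Origin: centre of its underside
- stapler: black stapler 140 mm long, 55 mm high: leave alone. Origin: centre of its underside
- notebook: grey notebook 150 x 210 x 20 mm: leave alone. Origin: centre of its underside
- hinge (a point): middle of the tub's tipping hinge, at x 125, z 70 mm in the stand's frame; the hinge runs level along the point's y axis (axes as the stand's)
Not all that is in view belongs to the job. Leave any black or pink look-alike of the tape alone.

How it is judged:
On the way, in this order (a step that is already met when the one before it is completed fails the run):
1. the carousel is level and the roll's compartment faces the spout (the roll within 22 mm of the spout's centre line, on the spout side) (x of tape in the frame of stand between 0.03 and 0.11 m and y of tape in the frame of stand between -0.022 and 0.022 m and value of joint cradle below 0.05 rad), for 0.2 s.
2. the carousel is tipped by more than 0.2 rad (value of joint cradle above 0.2 rad), for 0.1 s.
At the end, for the whole second after the job is handed in: The roll of tape lies still inside the catch tray (its centre within the tray's inner floor, below 50 mm height), the tub is back level (tip angle below 0.03 rad), the eraser, staple box and glue stick are still in the carousel (within 130 mm of its axis and above 60 mm height) (x of tape in the frame of stand between 0.145 and 0.295 m and y of tape in the frame of stand between -0.07 and 0.07 m and height (world z) of tape below 0.05 m and linear speed of tape below 0.02 m/s and value of joint cradle below 0.03 rad and horizontal distance between each of eraser, staples, glue and knob below 0.13 m and height (world z) of each of eraser, staples, glue above 0.06 m); the robot touches nothing.
It fails at once if the robot touches the supplies itself (contact force between any of tape, eraser, staples, glue and the fingers above 0.5 N or contact force between any of tape, eraser, staples, glue and the arm above 0.5 N).
It fails at once if the tipped carousel is let drop (falls back faster than 1.2 rad/s) (velocity of joint cradle below -1.2 rad/s).
It fails at once if another supply leaves the carousel (horizontal distance between any of eraser, staples, glue and knob above 0.16 m).
It fails at once if a bystander is moved more than 20 mm (distance of any of mug, stapler, notebook from where it was at the start of the episode above 0.02 m).
It also fails if it takes over 64 s, if anything falls off the work surface, if the arm or the gripper's body presses on something with over 40 N, if the wrist force passes 120 N, or if a joint passes its speed limit or range.

## Working session

There is one attempt and no reset: what is moved stays moved. The work goes in short steps, Python scripts to look and compute and a tool call to move; the robot and the scene stay as the last step left them, time stands still between calls to the robot, and variables do not carry over. Pictures are saved under pics/ and viewed, at most 10 in all, crops included, and the job is handed in when it is done.

Besides the shell and the picture viewer there is one more tool, called after ">>>" by a JSON object that holds its "op" and its "data", one argument or row to a line. step_arm: Moves the arm, as the interface text tells. Its arguments: {"type":"object","properties":{"moves":{"type":"array"},"newtons":{"type":"number"}},"required":["moves"]}

```bash
mkdir -p pics; cat > h.py <<'E'
import numpy as np, cv2
from scipy.spatial.transform import Rotation as R
from workcell import telemetry, vision, arm, nets
def K(f): return np.array([[f['fx'],0,f['cx']],[0,f['fy'],f['cy']],[0,0,1.]])
def ray(f,uv):
    p=cv2.undistortPoints(np.array([[uv]],float),K(f),np.array(f['dist_coeffs'],float))[0,0]
    E=np.array(f['extrinsics']); o=-E[:3,:3].T@E[:3,3]; return o,E[:3,:3].T@np.array([p[0],p[1],1])
def atz(f,uv,z):
    o,d=ray(f,uv); return o+d*(z-o[2])/d[2]
def proj(f,P):
    E=np.array(f['extrinsics']); return cv2.projectPoints(np.atleast_2d(np.array(P,float)),cv2.Rodrigues(E[:3,:3])[0],E[:3,3],K(f),np.array(f['dist_coeffs'],float))[0][:,0]
def cen(m): 
    v,u=np.nonzero(m); return u.mean(),v.mean()
E
python3 - <<'E'
from h import *
print(arm.pinch_z, telemetry.state())
Z=dict(tape=.09,knob=.156,handle=.11,eraser=.09,staples=.09,glue=.1,mug=.05,stapler=.03,notebook=.02,tray=.03,cradle=.08,carousel=.1)
for c in ['scene','side','wrist']:
    f=vision.grab_frame(c); cv2.imwrite(f'pics/{c}.png',f['color'])
    print(c,'cam at',ray(f,(280,210))[0].round(3))
    for n,z in Z.items():
        try:
            for r in nets.outline_of(f,n)[:3]:
                print(n,round(r['confidence'],2),np.round(r['bbox']),atz(f,cen(r['pixels']),z).round(3))
        except Exception as e: print(n,e)
E
```

```text
0.1633 {'time': 0.0, 'q': array([-1.90160484e-02,  4.23853001e-01,  1.63066589e+00, -3.23812354e-05,
        1.08857573e+00, -1.90250638e-02]), 'dq': array([-0.00014571,  0.00038956,  0.0026446 ,  0.00123374, -0.00046161,
        0.00232206]), 'effort': array([ 1.28069914e-03, -5.44622147e+01, -2.73670936e+01,  6.42951974e-02,
        2.27214623e-02, -1.51321510e-04]), 'tcp_pos': array([6.24734602e-01, 1.70736917e-05, 4.03903360e-01]), 'ee_rot': array([-2.22066338e+00, -2.22071680e+00,  1.66812218e-03]), 'contact_force': array([ 1.10529412, -0.92369639, -0.78606788]), 'ft_torque': array([-0.01516529, -0.05109335,  0.02967435]), 'finger_force': 0.0, 'finger_gap': 0.08783481908862761}
scene cam at [ 1.121 -0.489  0.971]
tape 0.78 [176. 244.  23.  24.] [ 0.415 -0.163  0.09 ]
tape 0.48 [235. 231.  26.  24.] [ 0.481 -0.031  0.09 ]
tape 0.2 [271. 254.  32.  32.] [ 0.605 -0.023  0.09 ]
knob 0.79 [234. 239.  28.  30.] [ 0.557 -0.086  0.156]
knob 0.19 [327. 305.  46.  52.] [ 0.819 -0.065  0.156]
eraser 0.65 [239. 282.  24.  22.] [ 0.617 -0.132  0.09 ]
staples 0.57 [272. 253.  30.  28.] [ 0.60
[... 1662 characters left out ...]
.  27.] [ 0.617 -0.151  0.09 ]
knob 0.89 [195. 323.  28.  99.] [ 0.554 -0.1    0.156]
knob 0.51 [145. 241.  76.  68.] [ 0.519 -0.011  0.156]
handle 0.9 [206. 231. 287. 282.] [ 0.562 -0.014  0.11 ]
handle 0.64 [164. 353.  39.  44.] [ 0.506 -0.151  0.11 ]
eraser 0.63 [277. 341.  27.  27.] [ 0.617 -0.151  0.09 ]
staples 0.69 [260. 229.  64.  76.] [ 0.604 -0.025  0.09 ]
glue 0.98 [162. 352.  40.  45.] [ 0.502 -0.159  0.1  ]
glue 0.29 [205. 189. 285. 377.] [0.558 0.031 0.1  ]
mug 0.62 [436. 207. 130.  92.] [ 0.783 -0.012  0.05 ]
notebook 0.66 [205. 188. 292. 376.] [0.539 0.022 0.02 ]
cradle 0.87 [208. 231. 284. 286.] [ 0.555 -0.023  0.08 ]
carousel 0.7 [216. 266. 243. 213.] [ 0.569 -0.051  0.1  ]
```

```bash
python3 - <<'E'
import cv2
a=cv2.imread('pics/wrist.png'); cv2.imwrite('pics/w2.png',cv2.resize(a,(800,600),interpolation=cv2.INTER_CUBIC))
b=cv2.imread('pics/scene.png')[140:360,120:400]; cv2.imwrite('pics/s2.png',cv2.resize(b,(763,600),interpolation=cv2.INTER_CUBIC))
E
```

```text
(no output)
```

View pics/w2.png

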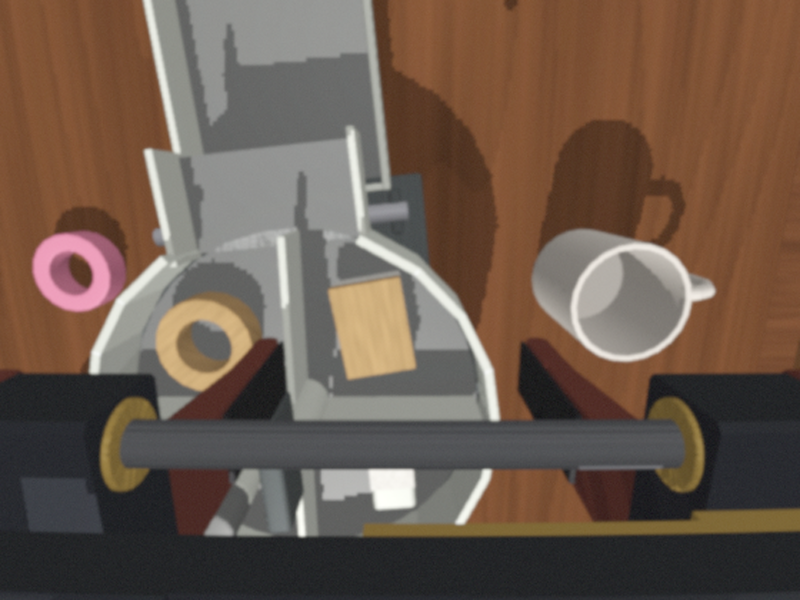

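View pics/s2.png

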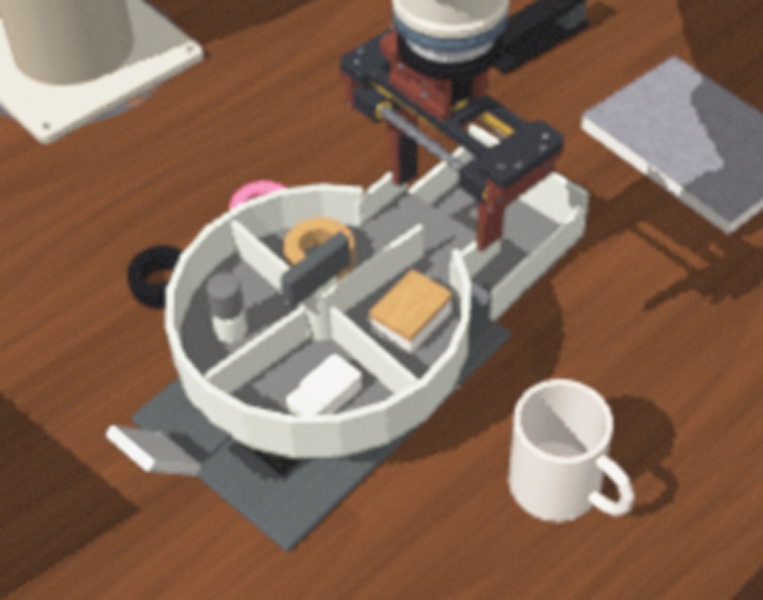

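The wrist view shows the brown roll at (208,340) of 800x600 in the carousel, left of the divider that faces the spout. The look-alikes lie outside the tub: a pink ring at (78,270) here and a black ring at (155,275) in the scene crop. The brown ring inside is the one meant. The handle is at scene-crop (150,455). Next I'll fit the stand's pose and the divider angle.

```bash
python3 - <<'E'
from h import *
f=vision.grab_frame('scene'); k=280/763
c=lambda x,y:(120+x*k,140+y*k)
print('handle tip corners',[atz(f,c(*p),.130).round(3) for p in [(110,430),(152,470)]])
# knob top bar ends
print('knob top',[atz(f,c(*p),.174).round(3) for p in [(284,274),(345,236)]], atz(f,c(316,268),.165).round(3))
print('div ends',{n:atz(f,c(*p),.12).round(3) for n,p in dict(sp=(420,230),tapeglue=(236,225),glueer=(208,380),erst=(415,388)).items()})
w=vision.grab_frame('wrist'); s=.7
d=lambda x,y:(x*s,y*s)
print('w div sp ends',[atz(w,d(*p),.12).round(3) for p in [(288,236),(300,400)]])
print('w knob end top', atz(w,d(272,470),.174).round(3), atz(w,d(278,520),.174).round(3))
print('tray side tops z.05',[atz(w,d(*p),.05).round(3) for p in [(382,185),(368,0),(150,0),(178,150)]])
print('hinge pins z.07',[atz(w,d(*p),.07).round(3) for p in [(405,212),(158,237)]])
r=[a for a in nets.outline_of(w,'tape')][:3]
print([atz(w,cen(a['pixels']),.085).round(3) for a in r])
# circle fit of tub rim in scene
pts=np.array([atz(f,c(*p),.124)[:2] for p in [(168,300),(190,225),(270,190),(360,187),(468,285),(465,340),(425,395),(310,430),(190,365)]])
A=np.c_[2*pts,np.ones(len(pts))]; x=np.linalg.lstsq(A,(pts**2).sum(1),rcond=None)[0]
print('rim',x[:2],np.sqrt(x[2]+x[:2]@x[:2]))
E
```

```text
handle tip corners [array([ 0.556, -0.293,  0.13 ]), array([ 0.608, -0.29 ,  0.13 ])]
knob top [array([ 0.556, -0.116,  0.174]), array([ 0.559, -0.052,  0.174])] [ 0.563 -0.088  0.165]
div ends {'sp': array([0.561, 0.031, 0.12 ]), 'tapeglue': array([ 0.444, -0.086,  0.12 ]), 'glueer': array([ 0.564, -0.206,  0.12 ]), 'erst': array([ 0.684, -0.089,  0.12 ])}
w div sp ends [array([0.558, 0.037, 0.12 ]), array([ 0.559, -0.065,  0.12 ])]
w knob end top [ 0.555 -0.079  0.174] [ 0.556 -0.11   0.174]
tray side tops z.05 [array([0.61 , 0.066, 0.05 ]), array([0.602, 0.184, 0.05 ]), array([0.458, 0.185, 0.05 ]), array([0.467, 0.09 , 0.05 ])]
hinge pins z.07 [array([0.626, 0.048, 0.07 ]), array([0.456, 0.032, 0.07 ])]
[array([ 0.487, -0.035,  0.085]), array([0.407, 0.012, 0.085])]
rim [ 0.55832036 -0.08466415] 0.1332203796390482
```

>>> {"op": "step_arm", "data": {
  "moves": [
    [0, 0, 0, -0.03, -0.022, 0, 0.4],
    [0, 0, 0, -0.03, -0.022, 0, 0.4],
    [0, 0, 0, -0.027, -0.021, 0, 0.4],
    [0, 0, 0, 0, 0, 0.03, 0.4],
    [0, 0, 0, 0, 0, 0.025, 0.4],
    [0, 0, 0, 0, 0, 0.022, 0.4],
    [0, 0, 0, 0, 0, 0, 0.4]
  ],
  "newtons": 20
}}

```text
time: 2.98
tcp_pos: [0.5594, -0.0869, 0.3263]
ee_rot: [-2.22, -2.219, 0.003]
contact_force: [0.5, 0.3, 0.0]
finger_gap: 0.0529
finger_force: 0.0
```

>>> {"op": "step_arm", "data": {
  "moves": [
    [0, 0, 0, 0, 0, 0, 1],
    [0, 0, 0, 0, 0, 0, 1],
    [0, 0, 0, 0, 0, 0, 1],
    [0, 0, 0, 0, 0, 0, 1]
  ]
}}

```text
time: 3.48
tcp_pos: [0.5584, -0.0868, 0.3279]
ee_rot: [-2.218, -2.219, 0.006]
contact_force: [-18.3, -0.9, 16.1]
finger_gap: 0.0168
finger_force: 9.2
```

>>> {"op": "step_arm", "data": {
  "moves": [
    [0, 0, 0, 0, -0.002, 0, 1],
    [0, 0, 0, 0, 0, -0.0, 1],
    [0, 0, 0, 0, 0, 0, 1]
  ]
}}

```text
time: 3.85
tcp_pos: [0.5567, -0.0868, 0.3279]
ee_rot: [-2.219, -2.219, 0.004]
contact_force: [-7.1, 1.6, 6.3]
finger_gap: 0.0139
finger_force: 20.0
```

>>> {"op": "step_arm", "data": {
  "moves": [
    [0, 0, 0, 0, -0.001, 0, 1],
    [0, 0, 7, 0, 0, 0, 1],
    [0, 0, 7, 0, 0, 0, 1],
    [0, 0, 7, 0, 0, 0, 1],
    [0, 0, 7, 0, 0, 0, 1],
    [0, 0, 7, 0, 0, 0, 1],
    [0, 0, 7, 0, 0, 0, 1],
    [0, 0, 6, 0, 0, 0, 1],
    [0, 0, 0, 0, 0, 0, 1]
  ]
}}

```text
time: 4.97
tcp_pos: [0.555, -0.0861, 0.3278]
ee_rot: [-2.93, -1.123, 0.008]
contact_force: [-13.0, 5.4, 12.6]
finger_gap: 0.0137
finger_force: 20.0
```

```bash
python3 - <<'E'
from h import *
s=telemetry.state(); print(s['q'].round(2),s['ft_torque'],s['contact_force'],R.from_rotvec(s['ee_rot']).as_matrix().round(3))
f=vision.grab_frame('scene'); b=f['color'][180:320,170:310]; cv2.imwrite('pics/s3.png',cv2.resize(b,(600,600),interpolation=cv2.INTER_CUBIC))
w=vision.grab_frame('wrist');cv2.imwrite('pics/w3.png',cv2.resize(w['color'],(800,600)))
for n,g in(('s',f),('w',w)):
  for r in nets.outline_of(g,'tape')[:3]:
    p=atz(g,cen(r['pixels']),.085)
    print(n,r['confidence'],r['bbox'],p)
E
```

```text
[-0.18  0.43  1.82  0.    0.89  0.66] [0.89362032 2.06980686 0.02325661] [-12.99878349   5.44257012  12.59449663] [[ 0.744  0.668 -0.006]
 [ 0.668 -0.744  0.002]
 [-0.003 -0.006 -1.   ]]
s 0.82 [255.3, 234.4, 22.1, 24.0] [ 5.35399482e-01 -4.41605814e-04  8.50000000e-02]
s 0.66 [211.6, 210.4, 11.0, 9.4] [ 0.38961829 -0.03775555  0.085     ]
s 0.2 [210.9, 239.5, 12.9, 25.6] [ 0.45954845 -0.10033328  0.085     ]
w 0.83 [68.8, 280.5, 30.7, 28.0] [0.40788836 0.00488848 0.085     ]
w 0.68 [181.4, 171.1, 104.1, 101.3] [ 0.53298541 -0.00599101  0.085     ]
```

View pics/s3.png

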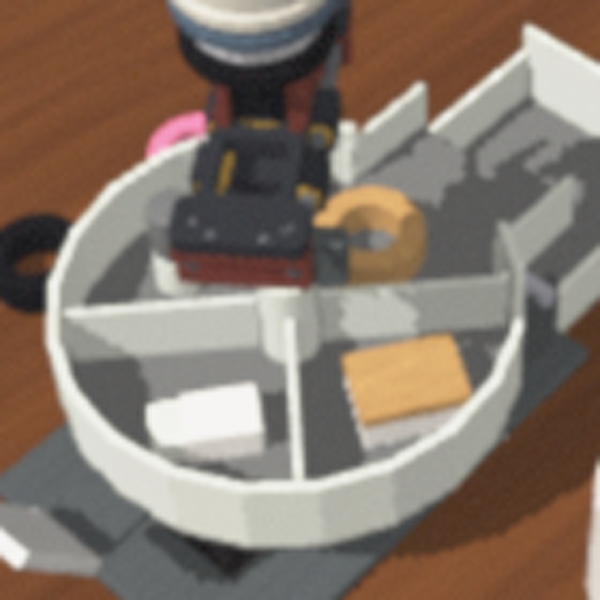

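Scene crop: the roll at (370,235) is turned most of the way. The divider runs from (65,312) to (510,275). I'll measure that divider's angle.

```bash
python3 - <<'E'
from h import *
f=vision.grab_frame('scene');k=140/600
P=[atz(f,(170+x*k,180+y*k),.12) for x,y in [(65,314),(508,277),(298,476),(288,325)]]
print(np.round(P,3)); 
for a,b in((0,1),(2,3)):
  d=P[b]-P[a];print(np.degrees(np.arctan2(d[1],d[0])))
E
```

```text
[[ 0.486 -0.181  0.12 ]
 [ 0.631  0.012  0.12 ]
 [ 0.652 -0.156  0.12 ]
 [ 0.574 -0.098  0.12 ]]
53.06621482415401
143.08120669906836
```

>>> {"op": "step_arm", "data": {
  "moves": [
    [0, 0, 4.5, 0, 0, 0, 1],
    [0, 0, 0, 0, 0, 0, 1],
    [0, 0, 0, 0, 0, 0, 0.35],
    [0, 0, 0, 0, 0, 0, 0.35],
    [0, 0, 0, 0, 0, 0, 0.35],
    [0, 0, 0, 0, 0, -0.05, 0.35],
    [0, 0, 0, 0, 0, -0.05, 0.35],
    [0, 0, 0, 0, 0, -0.05, 0.35]
  ]
}}

```text
time: 6.22
tcp_pos: [0.557, -0.0871, 0.4792]
ee_rot: [2.975, 1.01, 0.0]
contact_force: [0.5, 0.4, -0.3]
finger_gap: 0.0569
finger_force: 0.0
```

```bash
python3 - <<'E'
from h import *
s=telemetry.state(); print(s['time'],s['q'].round(2),s['tcp_pos'],s['contact_force'])
f=vision.grab_frame('scene'); b=f['color'][180:320,150:310]; cv2.imwrite('pics/s4.png',cv2.resize(b,None,fx=5,fy=5*600/700,interpolation=cv2.INTER_CUBIC))
w=vision.grab_frame('wrist');cv2.imwrite('pics/w4.png',cv2.resize(w['color'],(800,600)))
for n,g in(('s',f),('w',w)):
  for r in nets.outline_of(g,'tape')[:3]:
    p=atz(g,cen(r['pixels']),.085); 
    e=p-[.5585,-.0855,0]
    print(n,r['confidence'],r['bbox'],p,'stand',R.from_euler('z',-95.5,degrees=True).apply(e).round(3))
E
```

```text
6.225 [-0.18  0.25  1.69 -0.    1.19  0.74] [ 0.55699969 -0.08708685  0.47919447] [ 0.5105595   0.44714014 -0.33849017]
s 0.83 [257.4, 237.6, 25.1, 21.7] [ 0.54051301 -0.0007743   0.085     ] stand [0.086 0.01  0.085]
s 0.63 [213.9, 212.2, 15.5, 5.7] [ 0.3917416 -0.0327253  0.085    ] stand [0.069 0.161 0.085]
s 0.6 [176.1, 242.2, 18.3, 18.9] [ 0.4104878  -0.16237243  0.085     ] stand [-0.062  0.155  0.085]
w 0.83 [149.7, 247.6, 48.2, 35.0] [ 0.40130819 -0.00338885  0.085     ] stand [0.097 0.149 0.085]
w 0.71 [215.5, 161.7, 59.4, 55.7] [ 0.54016636 -0.00585837  0.085     ] stand [0.081 0.011 0.085]
```

View pics/s4.png

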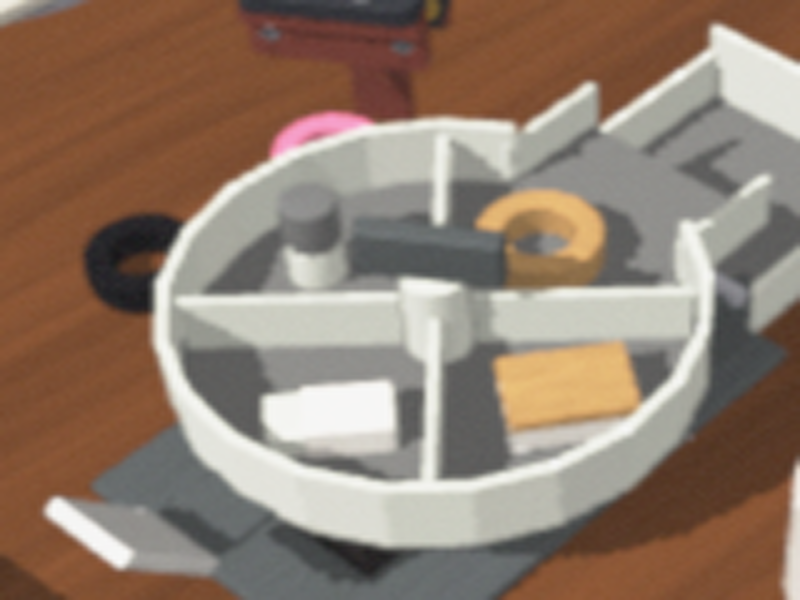

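View pics/w4.png

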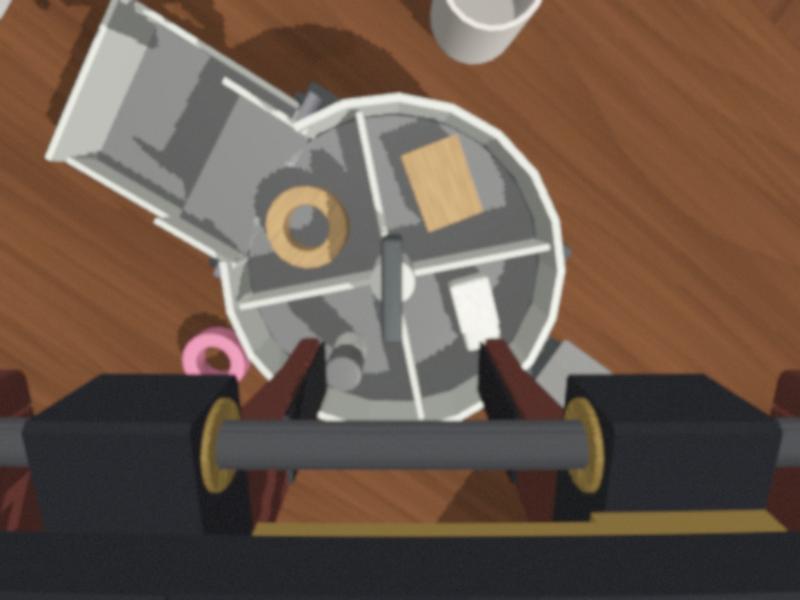

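The roll is at (307,227) in the wrist view, in the compartment facing the spout. The dividers run (245,303)-(548,246) and (362,115)-(418,415), and the spout jambs are at about (303,130) and (235,262).

```bash
python3 - <<'E'
from h import *
w=vision.grab_frame('wrist'); f=vision.grab_frame('scene')
g=lambda x,y,z:atz(w,(x*.7,y*.7),z)
ang=lambda a,b:np.degrees(np.arctan2(b[1]-a[1],b[0]-a[0]))
a,b=g(548,246,.12),g(245,303,.12); c,d=g(418,415,.12),g(362,115,.12)
print('div',ang(a,b),ang(c,d),(a+b)/2,(c+d)/2,'knobaxis',g(392,287,.174))
j1,j2=g(303,130,.124),g(235,262,.124); print('jambs',j1,j2,np.linalg.norm(j1-j2),ang(j2,j1)+90)
t1,t2=g(120,0,.07),g(48,157,.07); print('tray far',t1,t2,np.linalg.norm(t1-t2),ang(t2,t1)+90)
h=lambda x,y,z:atz(f,(150+x/5,180+y*.7/3),z)
p,q=h(48,502,.13),h(128,567,.13); print('handle tip',p,q,ang(p,q)+90)
E
```

```text
div 138.23786245053472 47.54828903013669 [ 0.55331269 -0.08253933  0.12      ] [ 0.55127796 -0.08216567  0.12      ] knobaxis [ 0.55496914 -0.08053099  0.174     ]
jambs [0.59668048 0.0292889  0.124     ] [0.49039502 0.01692357 0.124     ] 0.10700233271428938 96.63600104758936
tray far [0.58829048 0.20822119 0.07      ] [0.45092371 0.19849455 0.07      ] 0.13771070434798988 94.0502278465578
handle tip [ 0.55375044 -0.29307423  0.13      ] [ 0.60739872 -0.28969196  0.13      ] 93.60745370655486
```

```bash
cat >> h.py <<'E'
psi=np.radians(95.3); Xs=np.array([np.cos(psi),np.sin(psi),0]); Zs=np.array([0,0,1.])
def Rt(lean):
    c,s=np.cos(lean),np.sin(lean); y=-(c*Xs+s*Zs); z=s*Xs-c*Zs
    return np.c_[np.cross(y,z),y,z]
E
python3 - <<'E'
from h import *
s=telemetry.state(); C=R.from_rotvec(s['ee_rot']).as_matrix(); T=Rt(np.radians(35))
print('rotdeg',np.degrees(R.from_matrix(C.T@T).as_rotvec()))
G=np.array([.579,-.277,.110])-T[:,2]*arm.pinch_z
print('grasp tcp',G,'shift tool to pre',T.T@(G-.1*T[:,2]-s['tcp_pos']))
E
```

```text
rotdeg [33.99869878  9.93036568 31.13897058]
grasp tcp [ 0.58765189 -0.37026459  0.24376753] shift tool to pre [ 0.00474805  0.36680407 -0.07293928]
```

>>> {"op": "step_arm", "data": {
  "moves": [
    [5.67, 1.655, 5.19, 0, 0, 0, 0.5],
    [5.67, 1.655, 5.19, 0, 0, 0, 0.5],
    [5.67, 1.655, 5.19, 0, 0, 0, 0.5],
    [5.67, 1.655, 5.19, 0, 0, 0, 0.5],
    [5.67, 1.655, 5.19, 0, 0, 0, 0.5],
    [5.67, 1.655, 5.19, 0, 0, 0, 0.5],
    [0, 0, 0, 0.001, 0.05, -0.01, 0.5],
    [0, 0, 0, 0.001, 0.05, -0.01, 0.5],
    [0, 0, 0, 0.001, 0.05, -0.01, 0.5],
    [0, 0, 0, 0.001, 0.05, -0.01, 0.5],
    [0, 0, 0, 0.001, 0.05, -0.01, 0.5],
    [0, 0, 0, 0, 0.05, -0.01, 0.5]
  ]
}}

```text
time: 8.02
tcp_pos: [0.5877, -0.3667, 0.3517]
ee_rot: [-2.526, -0.116, 0.038]
contact_force: [0.3, -0.4, 0.5]
finger_gap: 0.0442
finger_force: 0.0
```

>>> {"op": "step_arm", "data": {
  "moves": [
    [0, 0, 0, 0, 0.05, -0.01, 0.5],
    [0, 0, 0, 0, 0.017, -0.003, 0.5],
    [0, 0, 0, 0, 0, 0, 0.5]
  ]
}}

```text
time: 8.4
tcp_pos: [0.5934, -0.4278, 0.3247]
ee_rot: [-2.526, -0.115, 0.037]
contact_force: [0.4, -0.6, 0.3]
finger_gap: 0.0437
finger_force: 0.0
```

```bash
python3 - <<'E'
from h import *
s=telemetry.state(); C=R.from_rotvec(s['ee_rot']).as_matrix(); T=Rt(np.radians(35))
print(s['q'].round(2),'rotdeg',np.degrees(R.from_matrix(C.T@T).as_rotvec()).round(2))
G=np.array([.579,-.277,.110])-T[:,2]*arm.pinch_z
print('shift tool',C.T@(G-s['tcp_pos']))
w=vision.grab_frame('wrist');cv2.imwrite('pics/w5.png',w['color'])
E
```

```text
[-0.71  0.76  1.29  0.41  1.56  0.67] rotdeg [-0.14 -0.01 -0.06]
shift tool [-0.00044599 -0.00066896  0.09945212]
```

View pics/w5.png

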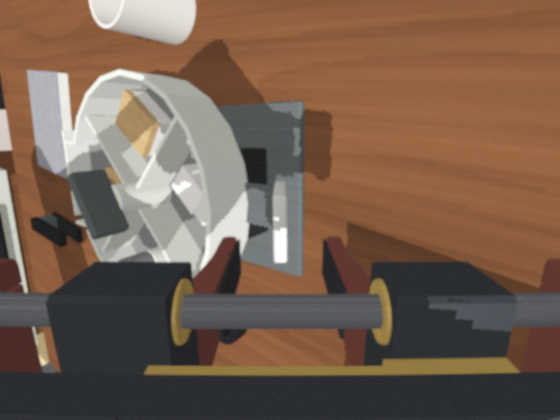

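The handle's tip edge shows as a white strip at (280,182)-(280,262), centred between the fingers. I'll check the estimate against that strip.

```bash
python3 - <<'E'
from h import *
w=vision.grab_frame('wrist'); tip=np.array([.579,-.277,.110])+.025*(-np.sin(np.radians(35))*Xs+np.cos(np.radians(35))*Zs)
Ys=np.cross(Zs,Xs)
print(proj(w,[tip,tip+.025*Ys,tip-.025*Ys]), [atz(w,p,.13).round(4) for p in [(280,182),(280,262),(280,222)]],tip)
E
```

```text
[[283.14952213 224.87112328]
 [283.12751688 257.86113877]
 [283.17137673 190.05194066]] [array([ 0.6102, -0.2855,  0.13  ]), array([ 0.551 , -0.2909,  0.13  ]), array([ 0.5815, -0.2881,  0.13  ])] [ 0.58032454 -0.29127811  0.1304788 ]
```

>>> {"op": "step_arm", "data": {
  "moves": [
    [0, 0, 0, 0, -0.0025, 0.035, 0.5],
    [0, 0, 0, 0, 0, 0.035, 0.5],
    [0, 0, 0, 0, 0, 0.027, 0.5],
    [0, 0, 0, 0, 0, 0, 0.5]
  ]
}}

```text
time: 9.0
tcp_pos: [0.5886, -0.3675, 0.2485]
ee_rot: [-2.526, -0.12, 0.038]
contact_force: [0.2, -0.4, 0.2]
finger_gap: 0.0438
finger_force: 0.0
```

>>> {"op": "step_arm", "data": {
  "moves": [
    [0, 0, 0, 0, 0, 0, 0.8],
    [0, 0, 0, 0, 0, 0, 1],
    [0, 0, 0, 0, 0, 0, 1],
    [0, 0, 0, 0, 0, 0, 1]
  ],
  "newtons": 25
}}

```text
time: 9.5
tcp_pos: [0.5889, -0.3718, 0.2495]
ee_rot: [-2.533, -0.118, 0.032]
contact_force: [0.7, -7.8, -1.9]
finger_gap: 0.0099
finger_force: 25.0
```

```bash
python3 - <<'E'
from h import *
s=telemetry.state();C=R.from_rotvec(s['ee_rot']).as_matrix()
Hg=np.array([.556,-.085,0])+.125*Xs+.07*Zs
T=Rt(np.radians(35)); r=T.T@(s['tcp_pos']-Hg); print(r)
for a in (3,4,5):
  for sg in(-1,1): print(sg*a,(R.from_euler('x',sg*a,degrees=True).as_matrix()@r-r).round(5))
E
```

```text
[ 0.00624137  0.23583673 -0.3843092 ]
-3 [-0.      -0.02044 -0.01182]
3 [-0.       0.01979  0.01287]
-4 [ 0.      -0.02738 -0.01551]
4 [0.      0.02623 0.01739]
-5 [ 0.      -0.03439 -0.01909]
5 [0.      0.0326  0.02202]
```

>>> {"op": "step_arm", "data": {
  "moves": [
    [0, 0, 0, 0, 0.003, 0, 1],
    [-3, 0, 0, 0, -0.0204, -0.0118, 1],
    [-3, 0, 0, 0, -0.0204, -0.0118, 1],
    [-3, 0, 0, 0, -0.0204, -0.0118, 1],
    [-3, 0, 0, 0, -0.0204, -0.0118, 1],
    [0, 0, 0, 0, 0, 0, 1]
  ]
}}

```text
time: 10.25
tcp_pos: [0.5846, -0.3264, 0.3308]
ee_rot: [-2.74, -0.13, 0.021]
contact_force: [-0.7, -5.2, -0.9]
finger_gap: 0.0098
finger_force: 25.0
```

>>> {"op": "step_arm", "data": {
  "moves": [
    [-3, 0, 0, 0, -0.0204, -0.0118, 1],
    [-3, 0, 0, 0, -0.0204, -0.0118, 1],
    [-3, 0, 0, 0, -0.0204, -0.0118, 1],
    [-3, 0, 0, 0, -0.0204, -0.0118, 1],
    [-3, 0, 0, 0, -0.0204, -0.0118, 1],
    [0, 0, 0, 0, 0, 0, 1],
    [0, 0, 0, 0, 0, 0, 1],
    [0, 0, 0, 0, 0, 0, 1],
    [0, 0, 0, 0, 0, 0, 1]
  ]
}}

```text
time: 11.38
tcp_pos: [0.577, -0.2483, 0.4153]
ee_rot: [-3.0, -0.138, 0.006]
contact_force: [-1.2, -8.2, 4.0]
finger_gap: 0.0102
finger_force: 25.0
```

```bash
python3 - <<'E'
from h import *
f=vision.grab_frame('scene'); cv2.imwrite('pics/s6.png',cv2.resize(f['color'][120:320,140:380],None,fx=3,fy=3,interpolation=cv2.INTER_CUBIC))
for r in nets.outline_of(f,'tape')[:3]: print(r['confidence'],r['bbox'],atz(f,cen(r['pixels']),.02))
E
```

```text
0.51 [244.7, 226.8, 103.9, 52.2] [0.44756502 0.02096653 0.02      ]
0.46 [290.0, 220.9, 19.3, 12.7] [0.51741411 0.12996811 0.02      ]
```

View pics/s6.png

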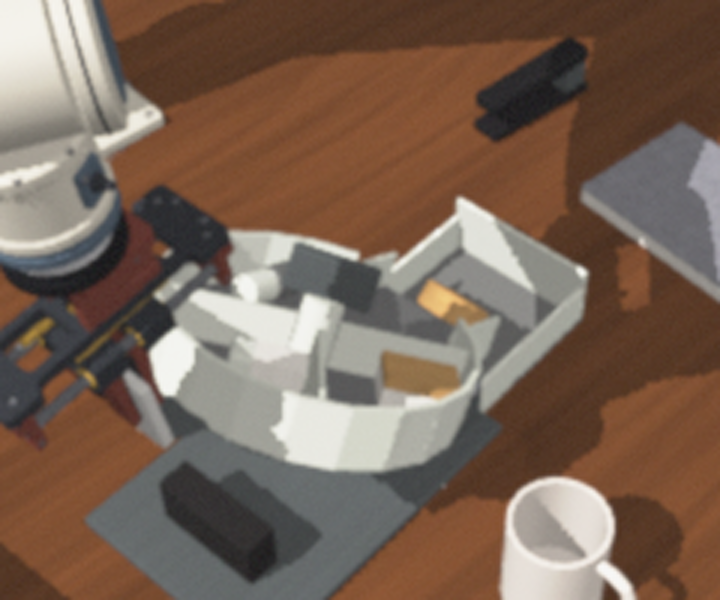

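The roll is in the tray at (450,300), and the other three supplies are still in the tub. I'll lower the carousel slowly.

>>> {"op": "step_arm", "data": {
  "moves": [
    [3, 0, 0, 0, 0.0198, 0.0129, 1],
    [3, 0, 0, 0, 0.0198, 0.0129, 1],
    [3, 0, 0, 0, 0.0198, 0.0129, 1],
    [3, 0, 0, 0, 0.0198, 0.0129, 1],
    [3, 0, 0, 0, 0.0198, 0.0129, 1],
    [3, 0, 0, 0, 0.0198, 0.0129, 1],
    [3, 0, 0, 0, 0.0198, 0.0129, 1],
    [1.5, 0, 0, 0, 0.01, 0.0063, 1],
    [0, 0, 0, 0, 0, 0, 1]
  ]
}}

```text
time: 12.6
tcp_pos: [0.5877, -0.3583, 0.2768]
ee_rot: [-2.605, -0.119, 0.03]
contact_force: [3.1, -2.7, -2.3]
finger_gap: 0.0102
finger_force: 25.0
```

>>> {"op": "step_arm", "data": {
  "moves": [
    [1.5, 0, 0, 0, 0.01, 0.0063, 1],
    [1.5, 0, 0, 0, 0.01, 0.0063, 1],
    [1.5, 0, 0, 0, 0.01, 0.0063, 1],
    [0, 0, 0, 0, 0, 0, 1]
  ]
}}

```text
time: 13.1
tcp_pos: [0.5892, -0.373, 0.2478]
ee_rot: [-2.524, -0.118, 0.034]
contact_force: [-0.9, 2.4, 10.6]
finger_gap: 0.0099
finger_force: 25.0
```

The force now pushes up, so the tub is resting on its stop. I'll release and retreat.

>>> {"op": "step_arm", "data": {
  "moves": [
    [0, 0, 0, 0, 0, 0, 0.5],
    [0, 0, 0, 0, 0, 0, 0.5],
    [0, 0, 0, 0, 0, 0, 0.5],
    [0, 0, 0, 0, 0, -0.03, 0.5],
    [0, 0, 0, 0, 0, -0.05, 0.5],
    [0, 0, 0, 0, 0, -0.06, 0.5],
    [0, 0, 0, 0, 0, 0, 0.5]
  ]
}}

```text
time: 13.98
tcp_pos: [0.5967, -0.4556, 0.3663]
ee_rot: [-2.535, -0.118, 0.026]
contact_force: [0.8, 0.0, 0.3]
finger_gap: 0.0443
finger_force: 0.0
```

```bash
python3 - <<'E'
from h import *
f=vision.grab_frame('scene'); cv2.imwrite('pics/s7.png',cv2.resize(f['color'][120:320,140:380],None,fx=3,fy=3,interpolation=cv2.INTER_CUBIC))
for r in nets.outline_of(f,'tape')[:3]:
    p=atz(f,cen(r['pixels']),.02); print(r['confidence'],p,R.from_euler('z',-95.3,degrees=True).apply(p-[.556,-.085,0]))
E
```

```text
0.68 [ 0.35747361 -0.13749395  0.02      ] [-0.03393153  0.20252653  0.02      ]
0.47 [0.33770267 0.00079082 0.02      ] [0.10558829 0.20943949 0.02      ]
0.38 [ 0.50821492 -0.05970169  0.02      ] [0.02960409 0.04524396 0.02      ]
```

View pics/s7.png

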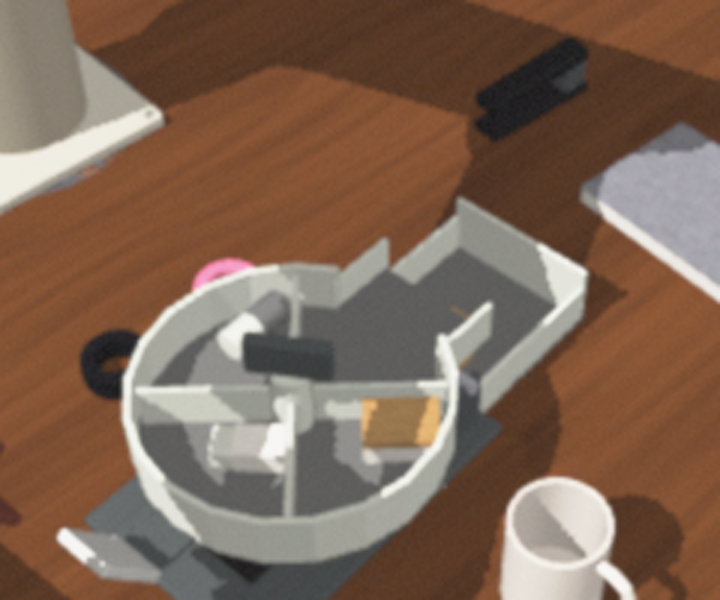

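The roll is mostly hidden behind the spout lip; only specks show at (460,310) and (468,358). I'll check from the side camera and test whether the tub is level.

```bash
python3 - <<'E'
from h import *
f=vision.grab_frame('side')
for r in nets.outline_of(f,'tape')[:4]:
    p=atz(f,cen(r['pixels']),.02); print(r['confidence'],r['bbox'],p,R.from_euler('z',-95.3,degrees=True).apply(p-[.556,-.085,0]))
cv2.imwrite('pics/d7.png',cv2.resize(f['color'][120:320,160:400],None,fx=3,fy=3,interpolation=cv2.INTER_CUBIC))
f=vision.grab_frame('scene')
print('tip',[atz(f,(140+x/3,120+y/3),.13).round(4) for x,y in [(60,532),(112,570)]])
E
```

```text
0.55 [353.2, 225.5, 18.6, 23.4] [0.35894198 0.00494836 0.02      ] [0.10776617 0.18790696 0.02      ]
0.54 [295.5, 250.6, 20.3, 22.5] [0.53705678 0.09989099 0.02      ] [0.18585032 0.00178374 0.02      ]
0.54 [347.9, 199.3, 20.8, 18.8] [ 0.36069272 -0.11727309  0.02      ] [-0.01409447  0.19745336  0.02      ]
tip [array([ 0.5547, -0.2927,  0.13  ]), array([ 0.6053, -0.2839,  0.13  ])]
```

View pics/d7.png

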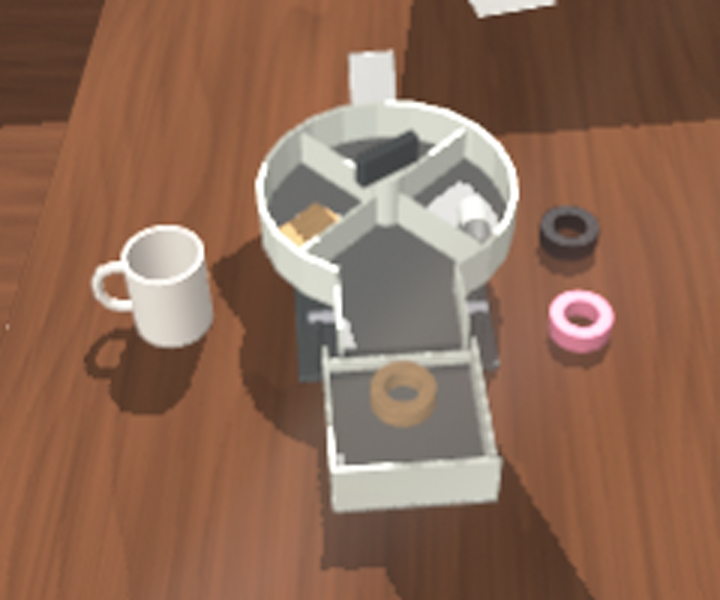

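The roll lies flat in the tray at (403,393), stand x 0.186 m. The tub is level, the other supplies are inside, and the robot is clear.

```bash
python3 -c "
from workcell import arm; print(arm.job_done())"
```

```text
the job is handed in; nothing more can be done
None
```

The job is handed in: the roll of tape lies in the catch tray, the carousel is back level, the other three supplies are still in it, and the mug, stapler and notebook were left alone (no verdict came back).

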